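# Lock the tube tray into its loading dock with the locking rod

## Task

Lock the tray of sample tubes into its white loading dock with the red-knobbed locking rod: draw the rod up out of its blue holder, put it down through the hole in the tray's orange tongue, and use it to draw the tray gently further into the dock until the rod finds the hidden holes of the two steel ears below and slides through both, fully home with its collar flush on the tongue. Feel your way and never force the rod against tongue or ears (stay well under 40 N); let go at the end and leave the other things on the bench alone.

Things in the scene. Friction and masses are not known exactly. Their poses are not given: they have to be found in the camera images.
- dock: White loading dock, fixed to the bench, 360 mm long (its x), 140 mm wide (its y); origin at the centre of its underside. A grey tray of capped sample tubes (tops 122 mm above the bench) slides in it along the dock's x only; +x is inwards, towards the grey end wall. The tray slides stiffly (about 2 N), stays where it is left, cannot lift or tip.
- tongue_hole (a point): Centre of the 14.5 mm round hole through the tray's orange tongue (42 mm wide, 8 mm thick), at its top face, 77 mm above the bench. It moves with the tray along the dock's x; axes as the dock's, z up. The tongue sticks out over the steel ears at the dock's -x end. The tray can travel 38 mm or more inwards.
- ears (a point): Fixed point on the top face of the upper steel ear, on the dock's centre line. Two level ears, 90 mm long (x), 10 mm thick, tops 65 and 45 mm above the bench, immovable, with round holes of 14 mm (upper) and 16 mm (lower), one right below the other. The holes are hidden by the tongue and not measured: somewhere within 13 mm of this point along the dock's x, always 6 mm or more further in than the tongue hole at the start.
- rod_grip (a point): Centre of the locking rod's red knob: upright cylinder 22 mm wide, 40 mm tall. Below it a steel collar, 30 mm wide, 5 mm thick, underside 25 mm below this point; then the steel shank, 12 mm wide, 45 mm long, tip 70 mm below this point, chamfered to 9 mm over its last 3 mm. z runs up the rod. About 110 g. Fully home, this point is 25 mm above the tongue's top and the tip is below the lower ear.
- holder: Blue block, fixed to the bench, 64 x 64 mm, 47 mm tall, origin at the centre of its underside; the rod stands in a 16 mm hole right through its middle, its collar on the block's top.
- wash_bottle: White bottle, 64 mm wide, 160 mm tall; leave alone. Origin under its centre.
- timer: White timer with a blue dial, 75 mm tall; leave alone. Origin under its centre.
- well_plate: White well plate 86 x 128 mm, 24 mm tall; leave alone. Origin under its centre.
- tub: Clear tub with an orange lid, 118 x 138 mm, 72 mm tall; leave alone. Origin under its centre.
- reagent_jar: Amber jar, 60 mm wide, 75 mm tall; leave alone. Origin under its centre.
- stain_jar: Green jar, 56 mm wide, 90 mm tall; leave alone. Origin under its centre.
Things that resemble listed ones, but are neither listed nor needed, are in the scene too. Several things look just like the part that bears rod_grip: the one meant starts farthest to the robot's right.

How it is judged:
By the outcome, as a careful person would: the job done as asked, in the order asked, and still so for the second after the job is handed in, with the robot touching nothing.
It also fails if it takes over 67 s, if anything falls off the work surface, if the arm or the gripper's body presses on something with over 40 N, if the wrist force passes 120 N, or if a joint passes its speed limit or range.

## Robot

A 6-joint arm with a two-finger parallel gripper is mounted at the origin on the work surface. World frame = base frame: x ahead of the robot, y to its left, z up, the work surface at z = 0. Lengths are in mm, angles in rad, forces in N, time in s.
With the tool pointing down it reaches from about 275 to 725 mm from the base axis. Payload 5.6 kg.
Tool frame: the origin (TCP) lies at the very end of the fingers, on their centre line; the grasp point (between the pads) lies 19 mm behind it; z points along the fingers, y is the line along which they close (so a half turn about z gives the same grasp; the last joint's range is limited). The gripper opens to 85 mm and grips with 20 to 120 N. Pads are 22 mm wide; open, the fingers measure 114 mm over their backs; the gripper's body (76 mm by 85 mm) begins 54 mm behind the grasp point. The pads swing forward as they close: fully open they stand 13 mm farther back than shut.
Start: joints at [-0.903, 0.255, 0.108, 0, -1.424, -0.285], TCP at [205.454, -510.178, 231.283] pointing down, gripper open.
Joint ranges: [-2.95, 2.95], [-1.21, 1.97], [-1.09, 1.5], [-2.87, 1.71], [-2.94, -0.07], [-3.05, 3.05]. Speed limits (rad/s): [2.57, 2.57, 3.14, 3.14, 3.14, 3.14].

## Interface

Orientations are given as a rotation vector (axis times angle).
In Python, from bench import sensors, eyes, arm gives the robot as it stands.
- The arm moves only by the tool play_rows, never from a script. Its argument "plan" is a list of rows, each an object with "grip": the closure, from 0 (fully open) to 1 (shut); "translation": the shift along the world's x, y, z in mm, a list of three; "roll": the turn about the world's z in degrees. A call has 1 to 12 rows; each row is the pose to reach, as a shift and turn from the pose commanded when the call began; what a row does not reach only later rows make up. A row lasts 1/12 s, in which the tool goes at most 41.7 mm and 7.16 degrees, less where a joint would pass 70% of its speed; a pose out of reach is approached as far as the arm can. A call with a gripper value outside its range is refused whole. The fingers move at their own pace and stop on an object; "squeeze" is the grip in N (left out, the last holds). Time passes only in rows, so rows that repeat a pose let the fingers close. It gives the time, the measured TCP pose, the force, the opening and the grip force at its end, in the units of the state.
- sensors.sense(): the state, without advancing time (a new reading comes with each control period).
- eyes.capture(name): name is "scene" or "top" or "wrist"; returns the picture (480x640x3 uint8, red, green, blue); there is no depth.
- eyes.camera_params(name): a dict with "K" (3x3 intrinsics, pixels), "rvec" (rotation vector, rad) and "tvec" (3), from world to camera coordinates, as OpenCV has them. Camera axes: x right, y down, z forward; pixel columns grow to the right and rows downward; lengths in mm; the calibration is good to about 2 mm. A picture is of the moment at which its call begins: read the wrist's pose just before it. camera_params takes no time and is no camera call; for the wrist camera it gives the pose at the moment of the call.
- arm.sign_off(): hands the job in; it is judged then, once.
The state is a dict: "time_s": time; "qpos": joint angles; "joint_vel": joint speeds; "joint_efforts": joint torques, N m; "ee_pos": TCP position; "eef_rot": TCP orientation; "ft_force": force on the tool from outside, world axes, zero at the start; "moment": the same for the moment, N m; "gripper_width": finger opening in mm; "grip_force": force on a finger pad.
Only numpy, scipy, OpenCV 4.12 (cv2) and the standard library are available. Lean on these libraries where they do the work, as an engineer would, in place of code of your own. Each camera call takes 0.05 s, during which the arm holds its last target. There are 200 camera calls.

## Working session

There is one attempt and no reset: what is moved stays moved. The work goes in short steps, Python scripts to look and compute and a tool call to move; the robot and the scene stay as the last step left them, time stands still between calls to the robot, and variables do not carry over. Pictures are saved under pics/ and viewed, at most 10 in all, crops included, and the job is handed in when it is done.

Besides the shell and the picture viewer there is one more tool, called after "Request:" as name(argument=value, ...), one argument or row to a line, values as JSON. play_rows: Moves the arm, as the interface text tells. Its arguments: {"type":"object","properties":{"plan":{"type":"array"},"squeeze":{"type":"number"}},"required":["plan"]}

```bash
mkdir -p pics; ls
cat > h.py <<'E'
import numpy as np, cv2
from bench import sensors, eyes, arm
def cam(n):
    p=eyes.camera_params(n);R=cv2.Rodrigues(np.array(p["rvec"],float))[0];return np.array(p["K"],float),R,np.array(p["tvec"],float).ravel()
def ray(c,uv,z):
    K,R,t=c;d=R.T@np.linalg.inv(K)@np.array([uv[0],uv[1],1.]);o=-R.T@t
    return o+d*(z-o[2])/d[2]
def proj(c,P):
    K,R,t=c;q=K@(R@np.array(P,float)+t);return q[:2]/q[2]
def save(n,im): cv2.imwrite("pics/"+n+".png",im[:,:,::-1])
E
python3 - <<'E'
from h import *
for n in("scene","top"):
    im=eyes.capture(n);save(n+"0",im);K,R,t=cam(n);print(n,-R.T@t,K[0,0])
s=sensors.sense();print(s)
E
```

```text
pics
scene [ 913.47225321 -537.72966843  807.16568126] 454.0652374688092
top [ 368.66887547   16.52159529 1494.97851877] 510.63257709433225
{'time_s': 0.1, 'qpos': array([-9.03371011e-01,  2.55659290e-01,  1.07186639e-01, -3.93844232e-04,
       -1.42390623e+00, -2.84582297e-01]), 'joint_vel': array([-1.09738580e-05, -2.61036232e-03,  3.17479485e-03,  1.73112224e-03,
       -5.67990194e-04, -5.62791483e-04]), 'joint_efforts': array([-4.92151521e-03, -3.87604058e+01,  2.38472968e+01,  5.37807181e+00,
       -3.82657847e-03,  3.13510668e-06]), 'ee_pos': array([ 205.33734648, -509.77699067,  230.52646878]), 'eef_rot': array([ 5.97540917e-01, -3.08385511e+00, -2.48961499e-03]), 'ft_force': array([-0.14037056,  0.6004431 , -0.71987097]), 'moment': array([0.04139665, 0.04477538, 0.02734391]), 'grip_force': 0.0, 'gripper_width': 85.67858904062402}
```

View pics/top0.png

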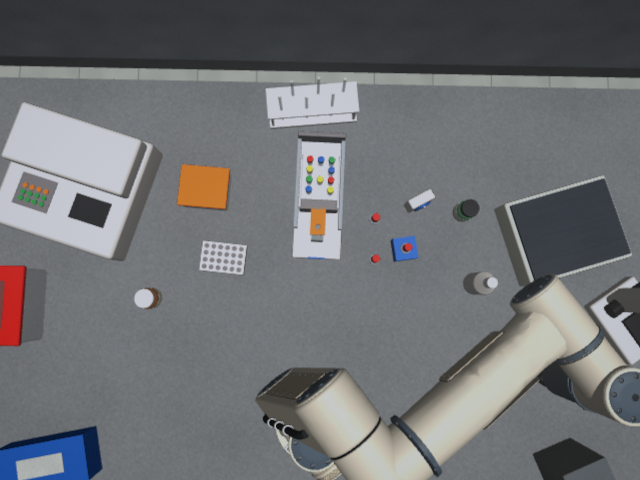

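View pics/scene0.png

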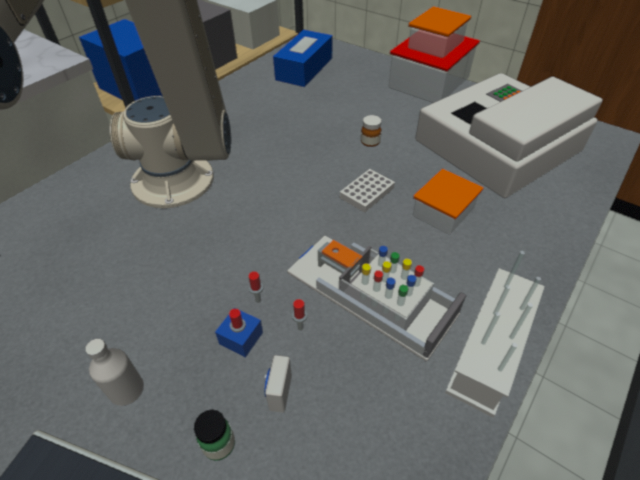

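The top view shows three red knobs: (407,247) in the blue holder, (376,217) and (375,259) free-standing. The one farthest to the robot's right (image right, -y) is (407,247), in the holder. The tongue is at top (318,222) and scene (341,254).

```bash
cat > m.py <<'E'
from h import *
ims={n:cv2.imread(f"pics/{n}0.png") for n in("top","scene")}
def blobs(n,lo,hi,box,minA=8):
    im=ims[n];h=cv2.cvtColor(im,cv2.COLOR_BGR2HSV);m=cv2.inRange(h,lo,hi)
    if lo[0]==0 and hi[0]<9: m|=cv2.inRange(h,(172,)+lo[1:],(180,)+hi[1:])
    k=np.zeros_like(m);x0,y0,x1,y1=box;k[y0:y1,x0:x1]=255;m&=k
    c,_=cv2.findContours(m,cv2.RETR_CCOMP,cv2.CHAIN_APPROX_NONE)
    return m,[q for q in c if cv2.contourArea(q)>=minA]
T,S=cam("top"),cam("scene")
def tri(a,b):
    A=[];
    for (K,R,t),uv in((T,a),(S,b)):
        P=K@np.c_[R,t];A+=[uv[0]*P[2]-P[0],uv[1]*P[2]-P[1]]
    x=np.linalg.svd(np.array(A))[2][-1];return x[:3]/x[3]
red=((0,120,60),(7,255,255));blue=((100,120,50),(125,255,255));org=((8,150,80),(20,255,255))
for nm,col,bt,bs in(("red",red,(360,200,430,270),(210,260,320,340)),("blue",blue,(380,230,425,270),(205,300,270,360)),("orange",org,(300,200,335,245),(300,230,375,275))):
    for n,b in(("top",bt),("scene",bs)):
        m,c=blobs(n,*col,b,3)
        for q in c:
            r=cv2.minAreaRect(q);print(nm,n,cv2.contourArea(q),np.round(r[0],1),np.round(r[1],1),round(r[2],1),[np.round(ray(T if n=="top" else S,r[0],z)[:2],1) for z in(47,77,92)])
a=cv2.resize(ims["top"][185:270,285:425],None,fx=5.5,fy=5.5,interpolation=cv2.INTER_CUBIC)
cv2.imwrite("pics/ctop.png",a)
E
python3 m.py
```

```text
red top 41.5 [375.8 258.3] [7.1 7.8] 45.0 [array([ 464.1, -168.9]), array([ 462.1, -165.1]), array([ 461.1, -163.2])]
red top 41.0 [407. 247.] [6. 8.] 90.0 [array([ 497.5, -258.1]), array([ 494.9, -252.4]), array([ 493.5, -249.6])]
red top 43.0 [375.5 217. ] [6.4 7.8] 45.0 [array([ 582.5, -167.9]), array([ 578.1, -164.1]), array([ 575.9, -162.2])]
red scene 146.5 [235.1 318. ] [18.8 10.2] 79.7 [array([ 479.4, -243.2]), array([ 496.5, -254.8]), array([ 505.1, -260.6])]
red scene 147.0 [298. 308.] [18. 10.] 90.0 [array([ 564.8, -151.2]), array([ 578.5, -166.5]), array([ 585.4, -174.1])]
red scene 132.5 [254.  280.5] [17.5  9.4] 84.3 [array([ 446.5, -151.8]), array([ 464.9, -167. ]), array([ 474.2, -174.7])]
blue top 507.5 [404.1 248.1] [22.6 24.5] 81.9 [array([ 494.2, -249.8]), array([ 491.6, -244.3]), array([ 490.3, -241.5])]
blue top 120.0 [406. 247.] [11.3 12.7] 45.0 [array([ 497.5, -255.2]), array([ 494.8, -249.6]), array([ 493.5, -246.8])]
blue scene 1058.5 [238.6 330.8] [41.1 39.4] 26.6 [array([ 505.2, -260.4]), array([ 521.3, -271.3]), array([ 529.3, -276.8])]
orange top 304.5 [318.  221.5] [25. 14.] 90.0 [array([566.9,  -3.2]), array([562.8,  -2.8]), array([560.7,  -2.6])]
orange top 36.0 [317.  226.5] [6.4 6.4] 45.0 [array([552.4,  -0.6]), array([ 5.486e+02, -2.000e-01]), array([ 5.467e+02, -1.000e-01])]
orange scene 531.0 [341.5 254. ] [36.5 17.7] 31.0 [array([553.2,  18.3]), array([567.4,  -3.6]), array([574.5, -14.6])]
orange scene 26.5 [335.  250.5] [5. 6.] 90.0 [array([535.6,  18.3]), array([550.5,  -3.7]), array([558. , -14.6])]
```

View pics/ctop.png

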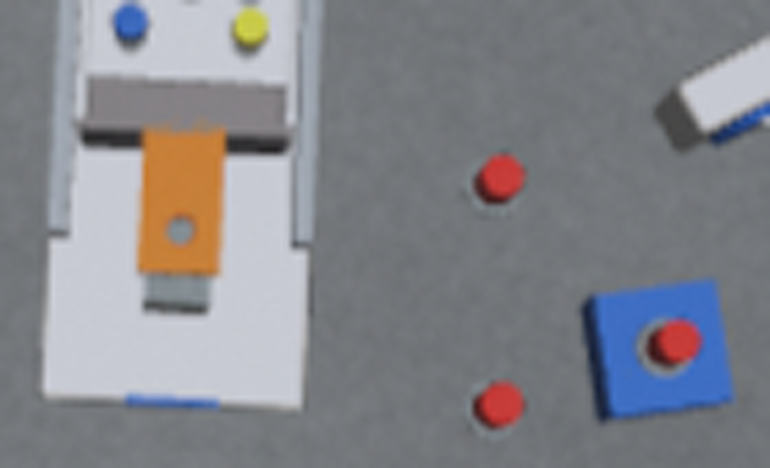

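The crop confirms it: the rod sits in the blue holder at top (407,247), and the tongue hole is at (318,227). The dock is yawed about -3.5°. Next I move above the holder for a close look.

Request:
play_rows(
  plan=[
    {"grip":0,"translation":[30,26,0],"roll":-3},
    {"grip":0,"translation":[60,54,0],"roll":-7},
    {"grip":0,"translation":[90,81,0],"roll":-11},
    {"grip":0,"translation":[120,108,0],"roll":-15},
    {"grip":0,"translation":[150,135,0],"roll":-19},
    {"grip":0,"translation":[180,162,0],"roll":-23},
    {"grip":0,"translation":[210,189,0],"roll":-25},
    {"grip":0,"translation":[235,212,0],"roll":-25},
    {"grip":0,"translation":[260,234,0],"roll":-25},
    {"grip":0,"translation":[280,252,0],"roll":-25},
    {"grip":0,"translation":[289,260,0],"roll":-25},
    {"grip":0,"translation":[289,260,0],"roll":-25},
  ],
  squeeze=60,
)

```text
time_s: 1.1
ee_pos: [495.8, -248.3, 230.3]
eef_rot: [-0.08, -3.139, -0.001]
ft_force: [-0.8, 0.2, -0.3]
gripper_width: 85.3
grip_force: 0.0
```

Run:
```python
from h import *
s=sensors.sense();c=cam("wrist");print(s["time_s"],s["ee_pos"],s["eef_rot"],s["ft_force"]);im=eyes.capture("wrist");save("w1",im)
K,R,t=c;np.savez("w1.npz",K=K,R=R,t=t);print(-R.T@t,R,K[0,0]);print(proj(c,s["ee_pos"]),proj(c,[494,-250,92]),proj(c,[549,0,77]))
```

```text
1.1 [ 495.82588955 -248.34509312  230.26733126] [-7.95543160e-02 -3.13919537e+00 -1.15783800e-03] [-0.84111517  0.16417584 -0.2702093 ]
[ 412.43854268 -244.56451536  371.54936162] [[ 0.05113045  0.99869139  0.00109021]
 [ 0.94375373 -0.0486748   0.32704687]
 [ 0.32667196 -0.01569316 -0.94500749]] 379.94699534668524
[309.01240025 315.51802031] [306.18209218 219.78718583] [606.95002145 262.89649013]
```

View pics/w1.png

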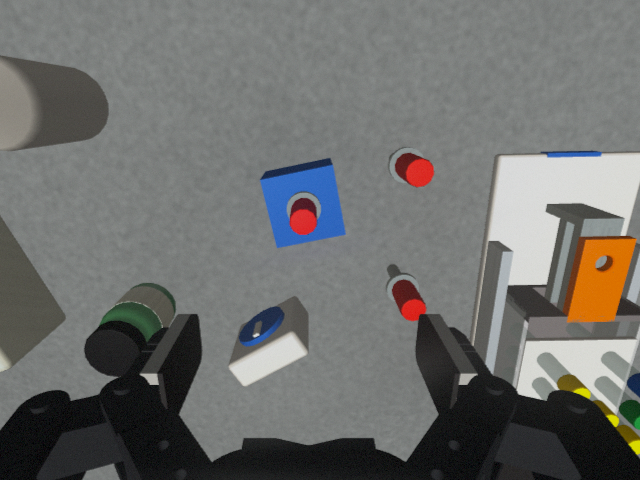

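Knob top at (303,222), tongue hole at (603,262), dock edges visible on the right. Next I measure the knob top and the hole.

Run:
```python
from h import *
d=np.load("w1.npz");c=(d["K"],d["R"],d["t"]);im=cv2.imread("pics/w1.png");h=cv2.cvtColor(im,cv2.COLOR_BGR2HSV)
def cont(m,box):
    k=np.zeros_like(m);x0,y0,x1,y1=box;k[y0:y1,x0:x1]=255
    return sorted(cv2.findContours(m&k,cv2.RETR_CCOMP,cv2.CHAIN_APPROX_NONE)[0],key=cv2.contourArea)[::-1]
r=cont(cv2.inRange(h,(0,180,200),(5,255,255)),(270,180,340,250))[0]
e=cv2.fitEllipse(r);print("top",e,ray(c,e[0],92))
o=cont(cv2.inRange(h,(8,150,80),(20,255,255)),(540,220,640,335))
for q in o[:2]:
    e=cv2.fitEllipse(q);print(cv2.contourArea(q),e,ray(c,e[0],77),ray(c,cv2.boundingRect(q)[:2],77))
# tongue long edges -> yaw
q=cv2.approxPolyDP(o[0],4,True)[:,0];print([ (tuple(map(int,p)),np.round(ray(c,p,77)[:2],1)) for p in q])
```

```text
top ((302.2763366699219, 221.30807495117188), (22.36082649230957, 23.718448638916016), 83.20187377929688) [ 495.05765554 -253.05466507   92.        ]
4573.5 ((598.0474243164062, 277.17657470703125), (60.50364303588867, 104.18070983886719), 19.715635299682617) [561.92376275  -4.86594566  77.        ] [523.00391766 -40.90281318  77.        ]
117.0 ((600.6113891601562, 261.5758972167969), (9.236835479736328, 16.383419036865234), 44.17392349243164) [547.51197024  -5.56202906  77.        ] [541.2308724  -12.25996427  77.        ]
[((636, 239), array([528.7,  19.5])), ((579, 237), array([524.6, -27.6])), ((563, 308), array([590.3, -29.7])), ((567, 321), array([603.7, -24. ])), ((614, 319), array([603.8,  17.3]))]
```

Request:
play_rows(
  plan=[
    {"grip":0,"translation":[0.5,-2,-30],"roll":0},
    {"grip":0,"translation":[0.5,-2,-65],"roll":0},
    {"grip":0,"translation":[0.5,-2,-100],"roll":0},
    {"grip":0,"translation":[0.5,-2,-130],"roll":0},
    {"grip":0,"translation":[0.5,-2,-155],"roll":0},
    {"grip":0,"translation":[0.5,-2,-170],"roll":0},
    {"grip":0,"translation":[0.5,-2,-175],"roll":0},
    {"grip":0,"translation":[0.5,-2,-175],"roll":0},
    {"grip":0,"translation":[0.5,-2,-175],"roll":0},
  ],
  squeeze=60,
)

```text
time_s: 1.9
ee_pos: [495.1, -253.1, 57.3]
eef_rot: [0.085, 3.139, -0.001]
ft_force: [0.3, 0.1, 0.2]
gripper_width: 85.7
grip_force: 0.0
```

Request:
play_rows(
  plan=[
    {"grip":0.4,"translation":[0,0,0],"roll":0},
    {"grip":0.6,"translation":[0,0,0],"roll":0},
    {"grip":0.8,"translation":[0,0,0],"roll":0},
    {"grip":1,"translation":[0,0,0],"roll":0},
    {"grip":1,"translation":[0,0,0],"roll":0},
    {"grip":1,"translation":[0,0,0],"roll":0},
    {"grip":1,"translation":[0,0,0],"roll":0},
    {"grip":1,"translation":[0,0,0],"roll":0},
    {"grip":1,"translation":[0,0,0],"roll":0},
    {"grip":1,"translation":[0,0,0],"roll":0},
  ],
  squeeze=60,
)

```text
time_s: 2.73
ee_pos: [495.3, -252.3, 56.8]
eef_rot: [0.084, 3.14, -0.001]
ft_force: [-0.1, 0.9, 5.5]
gripper_width: 20.7
grip_force: 58.6
```

Request:
play_rows(
  plan=[
    {"grip":1,"translation":[0,0,5],"roll":0},
    {"grip":1,"translation":[0,0,15],"roll":0},
    {"grip":1,"translation":[0,0,30],"roll":0},
    {"grip":1,"translation":[0,0,50],"roll":0},
    {"grip":1,"translation":[0,0,75],"roll":0},
    {"grip":1,"translation":[0,0,100],"roll":0},
    {"grip":1,"translation":[0,0,120],"roll":0},
    {"grip":1,"translation":[0,0,130],"roll":0},
    {"grip":1,"translation":[0,0,130],"roll":0},
  ],
)

```text
time_s: 3.48
ee_pos: [496.1, -252.6, 189.0]
eef_rot: [0.084, 3.136, -0.002]
ft_force: [0.1, -0.3, -1.9]
gripper_width: 20.7
grip_force: 58.6
```

Request:
play_rows(
  plan=[
    {"grip":1,"translation":[3,10,0],"roll":0},
    {"grip":1,"translation":[8,35,0],"roll":0},
    {"grip":1,"translation":[14,65,0],"roll":0},
    {"grip":1,"translation":[20,95,0],"roll":0},
    {"grip":1,"translation":[26,125,0],"roll":0},
    {"grip":1,"translation":[32,155,0],"roll":0},
    {"grip":1,"translation":[36,185,0],"roll":0},
    {"grip":1,"translation":[38,205,0],"roll":0},
    {"grip":1,"translation":[40,220,0],"roll":0},
    {"grip":1,"translation":[40,225,0],"roll":0},
    {"grip":1,"translation":[40,225,0],"roll":0},
    {"grip":1,"translation":[40,225,0],"roll":0},
  ],
)

```text
time_s: 4.48
ee_pos: [534.3, -27.2, 185.2]
eef_rot: [-0.083, -3.138, 0.001]
ft_force: [0.6, 0.2, -0.8]
gripper_width: 20.5
grip_force: 58.8
```

Run:
```python
from h import *
s=sensors.sense();c=cam("wrist");print(s["time_s"],s["ee_pos"],s["eef_rot"],s["ft_force"],s["gripper_width"]);im=eyes.capture("wrist");save("w2",im)
for n in("scene","top"): save(n+"2",eyes.capture(n))
K,R,t=c;np.savez("w2.npz",K=K,R=R,t=t,ee=s["ee_pos"]);print(proj(c,s["ee_pos"]),proj(c,[549,-2,77]))
```

```text
4.4833 [534.28477937 -27.20856117 185.18311776] [-8.33566367e-02 -3.13829288e+00  6.83247994e-04] [ 0.64115369  0.19996501 -0.83640891] 20.514988271429896
[308.99001454 315.46611624] [345.58617594 252.47706112]
```

View pics/w2.png

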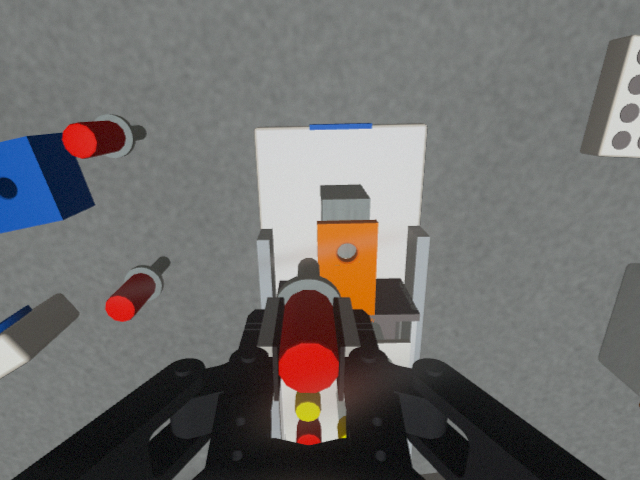

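Rod held upright: knob at (308,350), shank end near (309,262), tongue hole at (347,251). Next I measure shank and hole precisely in this view, plus the dock's yaw.

Run:
```python
from h import *
d=np.load("w2.npz");c=(d["K"],d["R"],d["t"]);ee=d["ee"];im=cv2.imread("pics/w2.png");h=cv2.cvtColor(im,cv2.COLOR_BGR2HSV)
m=cv2.inRange(h,(8,150,80),(20,255,255));m[:200]=0;m[330:]=0;m[:,:300]=0;m[:,390:]=0
cs=sorted(cv2.findContours(m,cv2.RETR_CCOMP,cv2.CHAIN_APPROX_NONE)[0],key=cv2.contourArea)[::-1]
e=cv2.fitEllipse(cs[1]);H=ray(c,e[0],77);print("hole",e,H, "diam chk",[ray(c,(e[0][0]+s*e[1][1]/2,e[0][1]),77)[1]for s in(-1,1)])
# tongue edges per row
L=[];Rr=[]
for r in range(226,310,3):
    x=np.where(m[r])[0]; Rr.append(ray(c,(x.max()+.5,r),77)[:2])
    if r<262:L.append(ray(c,(x.min()-.5,r),77)[:2])
for n,q in(("L",L),("R",Rr)):
    q=np.array(q);p=np.polyfit(q[:,0],q[:,1],1);print(n,"yaw",np.degrees(np.arctan(p[0])),"y@hole",np.polyval(p,H[0]))
rod=[ee[0],ee[1]]
for z in(77,ee[2]-54.8,ee[2]-30,ee[2]-10): print("axis proj",z,proj(c,[*rod,z]))
g=cv2.cvtColor(im,cv2.COLOR_BGR2GRAY)
for r in (256,258,260,262,266,270,274):print(r,g[r,290:330].tolist())
# top view hole check & yaw of dock sides
T=cam("top");print("cam",-c[1].T@c[2])
```

```text
hole ((346.1741638183594, 250.5247802734375), (17.049983978271484, 21.44878578186035), 74.13108825683594) [547.55162142  -1.55595773  77.        ] diam chk [np.float64(-9.080100775004775), np.float64(5.968124901870187)]
L yaw -2.6093671894387462 y@hole -21.722702615322696
R yaw -0.9350134551545937 y@hole 19.490625778911422
axis proj 77 [308.71277161 234.49035915]
axis proj 130.38311775998557 [308.81624781 264.71318057]
axis proj 155.18311775998558 [308.88309878 284.2386842 ]
axis proj 175.18311775998558 [308.95041904 303.90125629]
256 [200, 201, 198, 200, 204, 201, 201, 198, 200, 201, 201, 200, 202, 199, 200, 201, 204, 201, 201, 203, 202, 205, 202, 203, 203, 202, 196, 172, 145, 145, 145, 142, 145, 144, 144, 144, 143, 143, 140, 142]
258 [201, 198, 200, 202, 197, 201, 202, 201, 202, 203, 202, 202, 200, 192, 174, 128, 95, 96, 96, 93, 96, 100, 136, 192, 199, 204, 205, 192, 142, 143, 140, 144, 143, 142, 144, 143, 138, 142, 141, 140]
260 [199, 201, 201, 201, 202, 201, 202, 203, 203, 201, 181, 128, 93, 93, 90, 91, 89, 88, 93, 91, 88, 88, 85, 86, 90, 122, 172, 187, 141, 140, 142, 143, 138, 140, 139, 141, 139, 138, 138, 139]
262 [202, 202, 203, 202, 204, 203, 205, 204, 200, 176, 107, 88, 89, 87, 86, 83, 84, 85, 82, 82, 83, 78, 79, 77, 78, 77, 95, 129, 126, 139, 139, 142, 138, 140, 139, 139, 136, 138, 140, 138]
266 [207, 208, 208, 207, 205, 209, 208, 187, 104, 81, 80, 81, 81, 77, 74, 73, 76, 73, 71, 73, 75, 75, 74, 74, 72, 72, 74, 72, 82, 112, 139, 138, 138, 133, 135, 136, 135, 138, 135, 138]
270 [210, 210, 209, 210, 211, 212, 210, 185, 97, 76, 78, 74, 74, 76, 71, 69, 70, 67, 70, 69, 72, 71, 74, 68, 71, 72, 70, 68, 74, 105, 134, 139, 134, 134, 137, 137, 134, 136, 139, 136]
274 [208, 210, 208, 208, 211, 212, 199, 155, 74, 75, 68, 74, 68, 73, 69, 71, 72, 71, 67, 67, 69, 70, 69, 71, 68, 68, 72, 67, 66, 92, 136, 131, 135, 135, 136, 135, 135, 132, 136, 129]
cam [451.03941953 -23.05603442 326.54135981]
```

The shank projects within 0.5 mm of the TCP axis, so the rod is at the TCP. The hole is about (548.7,-1.4). I move over it with the tip 6 mm above the tongue.

Request:
play_rows(
  plan=[
    {"grip":1,"translation":[7,13,0],"roll":0},
    {"grip":1,"translation":[14,25,0],"roll":0},
    {"grip":1,"translation":[14,26,-8],"roll":0},
    {"grip":1,"translation":[14,26,-20],"roll":0},
    {"grip":1,"translation":[14,26,-32],"roll":0},
    {"grip":1,"translation":[14,26,-40],"roll":0},
    {"grip":1,"translation":[14,26,-45],"roll":0},
    {"grip":1,"translation":[14,26,-45],"roll":0},
    {"grip":1,"translation":[14,26,-45],"roll":0},
    {"grip":1,"translation":[14,26,-45],"roll":0},
  ],
)

```text
time_s: 5.47
ee_pos: [549.5, -1.2, 142.0]
eef_rot: [0.084, 3.139, 0.0]
ft_force: [0.0, 0.4, -0.7]
gripper_width: 20.4
grip_force: 58.9
```

Run:
```python
from h import *
s=sensors.sense();c=cam("wrist");print(s["time_s"],s["ee_pos"],s["eef_rot"],s["ft_force"],s["gripper_width"]);im=eyes.capture("wrist");save("w3",im)
K,R,t=c;np.savez("w3.npz",K=K,R=R,t=t,ee=s["ee_pos"]);e=s["ee_pos"]
print("tip",proj(c,[e[0],e[1],e[2]-54.8]),"hole under",proj(c,[e[0],e[1],77]),proj(c,[e[0]-7.25,e[1],77]),proj(c,[e[0],e[1]+7.25,77]))
cv2.imwrite("pics/w3c.png",cv2.resize(im[200:330,240:400,::-1],None,fx=4.5,fy=4.5,interpolation=cv2.INTER_CUBIC))
# yaw from dock edges in top0
g=cv2.cvtColor(cv2.imread("pics/top0.png"),cv2.COLOR_BGR2GRAY).astype(float);T=cam("top")
for nm,cols,rows,z,sg in(("base L",(285,300),(230,255),5,1),("base R",(335,350),(232,255),5,-1),("rail Lout",(288,306),(150,225),40,1),("rail Rout",(335,352),(150,225),40,-1)):
    P=[]
    for r in range(*rows,2):
        q=cv2.GaussianBlur(g[r:r+1],(5,1),0)[0];gr=sg*np.gradient(q)[cols[0]:cols[1]];w=np.clip(gr,0,None)**2;P.append(ray(T,((w*np.arange(*cols)).sum()/w.sum(),r),z)[:2])
    P=np.array(P);p=np.polyfit(P[:,0],P[:,1],1);print(nm,np.degrees(np.arctan(p[0])),np.polyval(p,548),np.std(P[:,1]-np.polyval(p,P[:,0])))
```

```text
5.4667 [549.45565959  -1.16960119 141.99312826] [8.40061610e-02 3.13916948e+00 1.41387490e-04] [ 0.02507875  0.4293113  -0.71801693] 20.418606989562242
tip [308.80459683 264.42776596] hole under [308.77194439 257.55138717] [308.10254888 245.94391326] [321.16048153 256.92940647]
base L -1.9409636981026923 67.83083847210162 0.2440632006658844
base R -1.5409389494817964 -70.3027046813912 0.32985034501917676
rail Lout -2.653498511876462 65.31442868769328 1.8569707484072788
rail Rout -0.809003241953639 -66.94383504057512 2.5703850764186202
```

View pics/w3c.png

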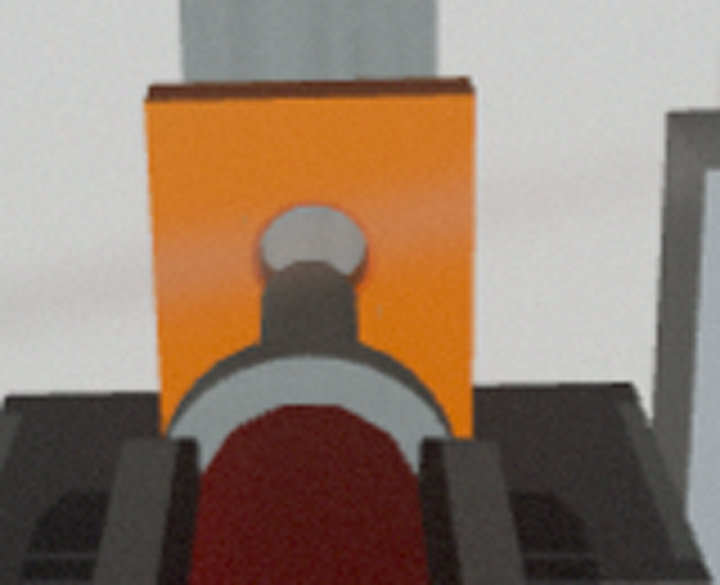

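The hole centre is 0.5 mm to +y of the rod (crop columns 313 vs 309) and matches in x. Dock yaw is about -1.8°. I descend into the tongue.

Request:
play_rows(
  plan=[
    {"grip":1,"translation":[0,0.5,-3],"roll":0},
    {"grip":1,"translation":[0,0.5,-6],"roll":0},
    {"grip":1,"translation":[0,0.5,-9],"roll":0},
    {"grip":1,"translation":[0,0.5,-11],"roll":0},
    {"grip":1,"translation":[0,0.5,-13],"roll":0},
    {"grip":1,"translation":[0,0.5,-15],"roll":0},
    {"grip":1,"translation":[0,0.5,-15],"roll":0},
  ],
)

```text
time_s: 6.1
ee_pos: [548.7, -0.7, 125.8]
eef_rot: [-0.084, -3.14, 0.0]
ft_force: [0.6, 0.5, -0.6]
gripper_width: 20.8
grip_force: 58.9
```

Request:
play_rows(
  plan=[
    {"grip":1,"translation":[0,0,-1],"roll":0},
    {"grip":1,"translation":[0,0,-2],"roll":0},
    {"grip":1,"translation":[0,0,-3],"roll":0},
    {"grip":1,"translation":[0,0,-3],"roll":0},
    {"grip":1,"translation":[0,0,-3],"roll":0},
  ],
)

```text
time_s: 6.52
ee_pos: [548.9, -0.7, 123.3]
eef_rot: [-0.084, -3.14, 0.0]
ft_force: [-0.2, 0.1, -1.6]
gripper_width: 20.4
grip_force: 58.9
```

Request:
play_rows(
  plan=[
    {"grip":1,"translation":[0,0,-1],"roll":0},
    {"grip":1,"translation":[0,0,-2],"roll":0},
    {"grip":1,"translation":[0,0,-2],"roll":0},
    {"grip":1,"translation":[0,0,-2],"roll":0},
  ],
)

```text
time_s: 6.85
ee_pos: [548.9, -0.7, 121.2]
eef_rot: [-0.084, -3.14, 0.0]
ft_force: [-0.5, -0.0, -2.3]
gripper_width: 21.0
grip_force: 58.9
```

Request:
play_rows(
  plan=[
    {"grip":1,"translation":[0,0,-0.5],"roll":0},
    {"grip":1,"translation":[0,0,-1],"roll":0},
    {"grip":1,"translation":[0,0,-1],"roll":0},
    {"grip":1,"translation":[0,0,-1],"roll":0},
  ],
)

```text
time_s: 7.18
ee_pos: [548.9, -0.7, 120.2]
eef_rot: [-0.084, -3.14, 0.0]
ft_force: [0.2, 0.4, -1.6]
gripper_width: 20.8
grip_force: 58.9
```

Request:
play_rows(
  plan=[
    {"grip":1,"translation":[0,0,-0.5],"roll":0},
    {"grip":1,"translation":[0,0,-1],"roll":0},
    {"grip":1,"translation":[0,0,-1],"roll":0},
    {"grip":1,"translation":[0,0,-1],"roll":0},
  ],
)

```text
time_s: 7.52
ee_pos: [549.2, -0.7, 119.8]
eef_rot: [0.084, 3.14, -0.0]
ft_force: [-0.5, -0.4, 2.9]
gripper_width: 20.6
grip_force: 58.9
```

Run:
```python
from h import *
s=sensors.sense();print(s["ee_pos"],s["ft_force"],s["moment"],s["qpos"])
```

```text
[549.17383214  -0.70998441 119.7538739 ] [-0.46189416 -0.3801947   2.9145253 ] [0.09488052 0.41229787 0.0158213 ] [ 2.83881339e-01  3.12468212e-01 -1.03282416e-01  2.90606299e-04
 -1.15435037e+00 -1.90819469e+00]
```

Contact with the upper ear at the expected height (about 4.5 N). Now I draw the tray inward gently.

Request:
play_rows(
  plan=[
    {"grip":1,"translation":[0.5,0,0],"roll":0},
    {"grip":1,"translation":[1,0,0],"roll":0},
    {"grip":1,"translation":[1.5,-0.05,0],"roll":0},
    {"grip":1,"translation":[2,-0.05,0],"roll":0},
    {"grip":1,"translation":[2.5,-0.1,0],"roll":0},
    {"grip":1,"translation":[3,-0.1,0],"roll":0},
    {"grip":1,"translation":[3.5,-0.1,0],"roll":0},
    {"grip":1,"translation":[4,-0.1,0],"roll":0},
    {"grip":1,"translation":[4,-0.1,0],"roll":0},
  ],
)

```text
time_s: 8.27
ee_pos: [551.5, -0.9, 119.7]
eef_rot: [-0.084, -3.137, 0.001]
ft_force: [-7.3, 0.9, 8.2]
gripper_width: 20.8
grip_force: 59.4
```

Request:
play_rows(
  plan=[
    {"grip":1,"translation":[0.5,0,0],"roll":0},
    {"grip":1,"translation":[1,0,0],"roll":0},
    {"grip":1,"translation":[1.5,-0.05,0],"roll":0},
    {"grip":1,"translation":[2,-0.05,0],"roll":0},
    {"grip":1,"translation":[2,-0.05,0],"roll":0},
  ],
)

```text
time_s: 8.68
ee_pos: [553.3, -1.0, 119.6]
eef_rot: [-0.084, -3.137, 0.001]
ft_force: [-7.3, 0.8, 9.1]
gripper_width: 20.2
grip_force: 59.4
```

Request:
play_rows(
  plan=[
    {"grip":1,"translation":[0,0,0.4],"roll":0},
    {"grip":1,"translation":[0.5,0,0.4],"roll":0},
    {"grip":1,"translation":[1,0,0.4],"roll":0},
    {"grip":1,"translation":[1.5,-0.05,0.4],"roll":0},
    {"grip":1,"translation":[2,-0.05,0.4],"roll":0},
    {"grip":1,"translation":[2,-0.05,0.4],"roll":0},
  ],
)

```text
time_s: 9.18
ee_pos: [555.3, -1.1, 119.7]
eef_rot: [-0.084, -3.137, 0.001]
ft_force: [-5.4, 0.6, 6.8]
gripper_width: 20.3
grip_force: 59.4
```

Request:
play_rows(
  plan=[
    {"grip":1,"translation":[0.5,0,0],"roll":0},
    {"grip":1,"translation":[1,0,0],"roll":0},
    {"grip":1,"translation":[1.5,-0.05,0],"roll":0},
    {"grip":1,"translation":[1.5,-0.05,0],"roll":0},
  ],
)

```text
time_s: 9.52
ee_pos: [556.9, -1.1, 119.7]
eef_rot: [-0.084, -3.137, 0.001]
ft_force: [-5.4, 0.9, 6.3]
gripper_width: 20.7
grip_force: 59.4
```

Request:
play_rows(
  plan=[
    {"grip":1,"translation":[0.5,0,0],"roll":0},
    {"grip":1,"translation":[1,0,0],"roll":0},
    {"grip":1,"translation":[1.5,-0.05,0],"roll":0},
    {"grip":1,"translation":[1.5,-0.05,0],"roll":0},
  ],
)

```text
time_s: 9.85
ee_pos: [558.6, -1.2, 119.7]
eef_rot: [-0.084, -3.137, 0.001]
ft_force: [-7.0, 0.7, 5.9]
gripper_width: 20.5
grip_force: 59.4
```

Request:
play_rows(
  plan=[
    {"grip":1,"translation":[0.5,0,0],"roll":0},
    {"grip":1,"translation":[1,0,0],"roll":0},
    {"grip":1,"translation":[1.5,-0.05,0],"roll":0},
    {"grip":1,"translation":[1.5,-0.05,0],"roll":0},
  ],
)

```text
time_s: 10.18
ee_pos: [560.2, -1.2, 119.6]
eef_rot: [-0.084, -3.138, 0.001]
ft_force: [-4.8, 0.1, 5.6]
gripper_width: 20.9
grip_force: 59.4
```

Request:
play_rows(
  plan=[
    {"grip":1,"translation":[0.5,0,0],"roll":0},
    {"grip":1,"translation":[1,0,0],"roll":0},
    {"grip":1,"translation":[1.5,-0.05,0],"roll":0},
    {"grip":1,"translation":[1.5,-0.05,0],"roll":0},
  ],
)

```text
time_s: 10.52
ee_pos: [562.4, -1.2, 119.3]
eef_rot: [-0.084, -3.139, 0.0]
ft_force: [-1.2, -0.2, 0.3]
gripper_width: 20.5
grip_force: 59.0
```

The tip dropped: force vanished and z fell. Probing down.

Request:
play_rows(
  plan=[
    {"grip":1,"translation":[0.3,0,-0.5],"roll":0},
    {"grip":1,"translation":[0.5,0,-1],"roll":0},
    {"grip":1,"translation":[0.5,0,-1.5],"roll":0},
    {"grip":1,"translation":[0.5,0,-1.5],"roll":0},
  ],
)

```text
time_s: 10.85
ee_pos: [563.4, -1.1, 117.7]
eef_rot: [-0.084, -3.14, -0.0]
ft_force: [-2.0, -0.1, -2.3]
gripper_width: 20.4
grip_force: 58.9
```

Request:
play_rows(
  plan=[
    {"grip":1,"translation":[0.4,0,-0.5],"roll":0},
    {"grip":1,"translation":[0.7,0,-1],"roll":0},
    {"grip":1,"translation":[0.7,0,-1.5],"roll":0},
    {"grip":1,"translation":[0.7,0,-1.5],"roll":0},
  ],
)

```text
time_s: 11.18
ee_pos: [564.2, -1.1, 116.5]
eef_rot: [-0.084, -3.14, -0.0]
ft_force: [-1.5, 0.9, -0.7]
gripper_width: 20.5
grip_force: 58.9
```

Request:
play_rows(
  plan=[
    {"grip":1,"translation":[0,0,-0.5],"roll":0},
    {"grip":1,"translation":[0,0,-1],"roll":0},
    {"grip":1,"translation":[0,0,-1.5],"roll":0},
    {"grip":1,"translation":[0,0,-1.5],"roll":0},
  ],
)

```text
time_s: 11.52
ee_pos: [564.2, -1.1, 115.1]
eef_rot: [0.084, 3.14, 0.0]
ft_force: [-2.1, -0.3, -0.4]
gripper_width: 20.9
grip_force: 58.9
```

Request:
play_rows(
  plan=[
    {"grip":1,"translation":[0,0,-1],"roll":0},
    {"grip":1,"translation":[0,0,-2],"roll":0},
    {"grip":1,"translation":[0,0,-3],"roll":0},
    {"grip":1,"translation":[0,0,-4],"roll":0},
    {"grip":1,"translation":[0,0,-4],"roll":0},
    {"grip":1,"translation":[0,0,-4],"roll":0},
  ],
)

```text
time_s: 12.02
ee_pos: [564.1, -1.1, 110.9]
eef_rot: [-0.084, -3.14, 0.0]
ft_force: [-1.6, 0.4, -1.8]
gripper_width: 20.7
grip_force: 58.8
```

Request:
play_rows(
  plan=[
    {"grip":1,"translation":[0,0,-1],"roll":0},
    {"grip":1,"translation":[0,0,-2],"roll":0},
    {"grip":1,"translation":[0,0,-3],"roll":0},
    {"grip":1,"translation":[0,0,-4],"roll":0},
    {"grip":1,"translation":[0,0,-5],"roll":0},
    {"grip":1,"translation":[0,0,-6],"roll":0},
    {"grip":1,"translation":[0,0,-6],"roll":0},
  ],
)

```text
time_s: 12.6
ee_pos: [564.1, -1.1, 104.9]
eef_rot: [-0.084, -3.14, -0.0]
ft_force: [-0.9, -0.2, -1.7]
gripper_width: 20.4
grip_force: 58.8
```

Request:
play_rows(
  plan=[
    {"grip":1,"translation":[0,0,-1],"roll":0},
    {"grip":1,"translation":[0,0,-2],"roll":0},
    {"grip":1,"translation":[0,0,-3],"roll":0},
    {"grip":1,"translation":[0,0,-4],"roll":0},
    {"grip":1,"translation":[0,0,-5],"roll":0},
    {"grip":1,"translation":[0,0,-6],"roll":0},
    {"grip":1,"translation":[0,0,-6],"roll":0},
  ],
)

```text
time_s: 13.18
ee_pos: [564.1, -1.1, 98.9]
eef_rot: [-0.084, -3.14, 0.0]
ft_force: [-0.5, 0.4, -1.2]
gripper_width: 20.7
grip_force: 58.8
```

Request:
play_rows(
  plan=[
    {"grip":1,"translation":[0,0,-1],"roll":0},
    {"grip":1,"translation":[0,0,-2],"roll":0},
    {"grip":1,"translation":[0,0,-3],"roll":0},
    {"grip":1,"translation":[0,0,-4],"roll":0},
    {"grip":1,"translation":[0,0,-4],"roll":0},
  ],
)

```text
time_s: 13.6
ee_pos: [564.1, -1.1, 94.9]
eef_rot: [-0.084, -3.14, 0.0]
ft_force: [-1.0, 0.2, -1.6]
gripper_width: 20.9
grip_force: 58.8
```

Through the lower ear (tip ≈ 40 mm) without force. Going home, slowly near the end.

Request:
play_rows(
  plan=[
    {"grip":1,"translation":[0,0,-1],"roll":0},
    {"grip":1,"translation":[0,0,-2],"roll":0},
    {"grip":1,"translation":[0,0,-3],"roll":0},
    {"grip":1,"translation":[0,0,-4],"roll":0},
    {"grip":1,"translation":[0,0,-5],"roll":0},
    {"grip":1,"translation":[0,0,-6],"roll":0},
    {"grip":1,"translation":[0,0,-6],"roll":0},
  ],
)

```text
time_s: 14.18
ee_pos: [564.1, -1.1, 88.9]
eef_rot: [-0.084, -3.14, 0.0]
ft_force: [-1.2, 0.8, -0.5]
gripper_width: 20.9
grip_force: 58.8
```

Request:
play_rows(
  plan=[
    {"grip":1,"translation":[0,0,-0.5],"roll":0},
    {"grip":1,"translation":[0,0,-1],"roll":0},
    {"grip":1,"translation":[0,0,-1.5],"roll":0},
    {"grip":1,"translation":[0,0,-1.5],"roll":0},
  ],
)

```text
time_s: 14.52
ee_pos: [564.1, -1.1, 87.6]
eef_rot: [-0.084, -3.14, -0.0]
ft_force: [-2.0, 0.6, -0.1]
gripper_width: 20.6
grip_force: 58.8
```

Request:
play_rows(
  plan=[
    {"grip":1,"translation":[0,0,-0.5],"roll":0},
    {"grip":1,"translation":[0,0,-1],"roll":0},
    {"grip":1,"translation":[0,0,-1],"roll":0},
    {"grip":1,"translation":[0,0,-1],"roll":0},
  ],
)

```text
time_s: 14.85
ee_pos: [564.3, -1.1, 86.8]
eef_rot: [0.084, 3.14, -0.0]
ft_force: [-1.8, 0.1, 0.4]
gripper_width: 20.4
grip_force: 58.9
```

Request:
play_rows(
  plan=[
    {"grip":1,"translation":[0,0,-0.3],"roll":0},
    {"grip":1,"translation":[0,0,-0.5],"roll":0},
    {"grip":1,"translation":[0,0,-0.5],"roll":0},
    {"grip":1,"translation":[0,0,-0.5],"roll":0},
  ],
)

```text
time_s: 15.18
ee_pos: [564.7, -1.1, 86.8]
eef_rot: [0.084, 3.139, -0.0]
ft_force: [-1.1, -1.5, 5.6]
gripper_width: 20.6
grip_force: 58.9
```

Seated: z stopped and the force rose to 5.6 N. Release and rise.

Request:
play_rows(
  plan=[
    {"grip":0.5,"translation":[0,0,0.4],"roll":0},
    {"grip":0.4,"translation":[0,0,0.4],"roll":0},
    {"grip":0.4,"translation":[0,0,0.4],"roll":0},
    {"grip":0.4,"translation":[0,0,0.4],"roll":0},
    {"grip":0.4,"translation":[0,0,0.4],"roll":0},
    {"grip":0.4,"translation":[0,0,0.4],"roll":0},
  ],
)

```text
time_s: 15.68
ee_pos: [564.2, -1.1, 86.5]
eef_rot: [-0.084, -3.14, 0.0]
ft_force: [0.1, -0.9, -0.2]
gripper_width: 51.6
grip_force: 0.0
```

Request:
play_rows(
  plan=[
    {"grip":0.4,"translation":[0,0,10],"roll":0},
    {"grip":0.4,"translation":[0,0,25],"roll":0},
    {"grip":0.4,"translation":[0,0,45],"roll":0},
    {"grip":0.4,"translation":[0,0,70],"roll":0},
    {"grip":0.4,"translation":[0,0,100],"roll":0},
    {"grip":0.4,"translation":[-20,0,120],"roll":0},
    {"grip":0.4,"translation":[-40,0,130],"roll":0},
    {"grip":0.4,"translation":[-40,0,130],"roll":0},
    {"grip":0.4,"translation":[-40,0,130],"roll":0},
  ],
)

```text
time_s: 16.43
ee_pos: [524.2, -1.0, 218.4]
eef_rot: [0.083, 3.137, 0.002]
ft_force: [-0.3, 0.4, 0.2]
gripper_width: 51.0
grip_force: 0.0
```

Run:
```python
from h import *
w=eyes.capture("wrist");s=eyes.capture("scene");st=sensors.sense();print(st["time_s"],st["ft_force"],st["gripper_width"])
b=cv2.resize(s[210:330,240:440],(640,384),interpolation=cv2.INTER_CUBIC);a=cv2.resize(w[150:350,200:440],(480,400))
save("fin",cv2.resize(np.hstack([b,cv2.resize(a,(461,384))]),(800,279)))
```

```text
16.5333 [ 0.35740505 -0.4356426   0.38839228] 51.14849880620084
```

View pics/fin.png

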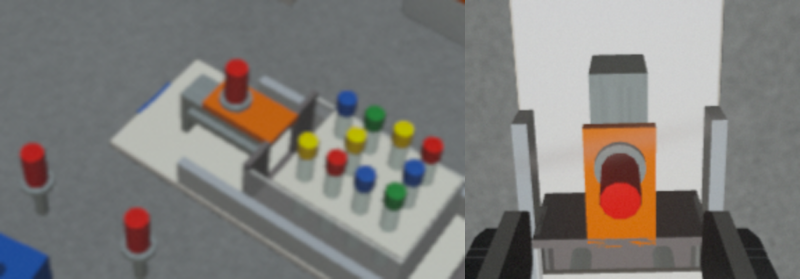

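The picture shows the rod upright with its collar flush on the tongue, at (237,98) on the left and (620,180) on the right. The tray has been drawn in and the gripper is clear.

```bash
python3 -c "
from bench import arm;print(arm.sign_off())"
```

```text
the job is handed in; nothing more can be done
None
```

The tray is locked: the rod runs through the tongue and both ears with its collar flush on the tongue. It took about 16.5 s with readings no higher than about 9 N, and I released the rod, moved the gripper clear and handed the job in.

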